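# Change the former on the bar bender and clip it

### The job

Change the bender over from the small former to the large one: lift the small red-hubbed former off the king pin and lay it flat in its own empty cut-out in the shadow tray, then take the large green-hubbed former out of the tray and seat it fully down on the king pin with its slot over the drive peg. Finally slide the hairpin clip's straight leg through the cross hole of the king pin until the waved leg snaps around the shank and hugs it, and let go. Leave the other things on the bench where they are.

Things in the scene. Friction and masses are not known exactly. Their poses are not given: they have to be found in the camera images.
- bender: Bench-top bar bender, fixed: blue foot 150 x 110 mm, round blue bed of 92 mm diameter, bed top 48 mm above the bench. Origin under the pin axis at bench level, z up. A swing arm below the bed points to the +x, -y side to 134 mm from the axis; its steel roller, 63 mm from the axis, rises to 64 mm above the bench. Only the king pin and a former's hub stand higher than that.
- king_seat (a point): On the bender: where the axis of the fixed upright steel king pin meets the bed top. z up along the pin, x along its cross hole. The pin is 25 mm in diameter, rises 62 mm above the bed and is coned at its top. A dark drive peg (10 mm in diameter, 10 mm high) stands on the bed 25 mm from the axis on the -x side.
- king_hole (a point): Centre of the cross hole, 9 mm wide and 9 mm high, right through the king pin 46.5 mm above the bed: 6.5 mm above the hub top of a seated former. x runs along the hole, z up. A thin dark line across the pin's top end lies along the hole. It is open at both ends, its mouths rounded out sideways; the clip may enter from either side.
- former_small_mid (a point): Small aluminium former with a red hub top, on the king pin at the start; point on its bore axis half-way up (20 mm above its underside, 40 mm tall), z up. Flange 60 mm in diameter, 18 mm thick; above it a hub 38 mm in diameter, the place to grip; bore 28 mm. A tangent lug 14 mm wide on the +y side points to +x and ends 48 mm from the axis in x. 0.25 to 0.42 kg.
- former_large_mid (a point): Large aluminium former with a green hub top, in its tray cut-out at the start; like the small one (same point, height, hub, bore), but flange 76 mm in diameter, lug end 56 mm from the axis. Both have an open slot in the flange on the -x side for the drive peg, 14 mm wide at 25 mm from the axis: on the bender x must match king_seat's x to 0.08 rad. 0.33 to 0.55 kg.
- pocket_small (a point): Shadow tray, fixed, 250 x 104 mm, a black cut-out sheet 16 mm high on a yellow base: point on the floor of the small former's cut-out where its bore axis belongs. Floor 4 mm above the bench, 12 mm deep, 3 mm of room all round. It takes the former in one pose only: the former's x (lug) along this x, z up.
- pocket_large (a point): The same for the large former's cut-out in the same tray, 98 mm along the tray's x from the small one.
- clip_grip (a point): Brass-coloured hairpin clip of 5 mm spring wire lying flat on the bench, 89 mm long, 38 g: middle of its closed loop end at half the wire's height (2.5 mm above the underside). Here the two wires are rigid and parallel for 17 mm along x and 21 mm wide over their outsides along y: grip across y. x points to the clip's open end, z up.
- clip_seat (a point): Same clip and axes: point on the straight leg's centreline, in the middle of the cross hole when home; 36 mm along x and 8 mm to -y from clip_grip. The leg's round tip is 36.5 mm further along x. The waved leg lies on the +y side; as the straight leg slides along x through the hole it rides over the pin's side, opens 6 mm (about 10 N push) and snaps round the shank.
- clip_leg (a joint): How far the clip's waved leg is sprung open, rad: 0 at rest, about 0.15 while it rides over the shank, back under 0.06 when it hugs the shank.
- bender_arm (a joint): Angle of the bender's swing arm, rad; 0 is 0.35 rad to the -y side of the bender's x, growing further to -y. No need to touch it.
- spanner: Small steel spanner, 88 mm long, in its own cut-out at the tray's near end; leave it. Origin at its underside.
- mallet: Nylon mallet, blue and white head 100 mm long, wooden handle, 260 mm, lying at the back; leave it.
- die_grinder: Pneumatic die grinder, 250 mm long, lying on the bench; leave it.
- scroll: Flat-bar scroll, 110 mm across and 25 mm high, lying at the left; leave it.
- linch_pin: Loose linch pin with a ring, 65 mm, lying beyond the clip; leave it.
- oil_can: Green oil can, 60 mm in diameter, 130 mm high; leave it.
- scriber: Scriber with a red grip, 140 mm, lying nearer the robot than the clip; leave it.

How it is judged (in metres and radians):
On the way, in this order (a step that is already met when the one before it is completed fails the run):
1. the small former lies in its cut-out in the tray (horizontal distance between former_small_mid and pocket_small below 0.006 m and z of former_small_mid in the frame of pocket_small below 0.0225 m), for 0.2 s.
2. the large former is seated on the king pin over the drive peg (horizontal distance between former_large_mid and king_seat below 0.004 m and z of former_large_mid in the frame of king_seat below 0.0225 m), for 0.2 s.
3. the clip is through the cross hole and hugs the shank (distance between clip_seat and king_hole below 0.0065 m and value of joint clip_leg below 0.08 rad), for 0.2 s.
At the end, for the whole second after the job is handed in: Small former flat on its cut-out's floor (6 mm, 2.5 mm high), large former down on the bed on the king pin (4 mm, 2.5 mm high), both lug directions matching; clip through the hole, clip_seat within 6.5 mm of its centre, clip_leg below 0.08; all released and at rest (all of step 1 and all of step 2 and all of step 3 and angle between former_small_mid's own z axis and vertical below 0.06 rad and angle between the x axis of former_small_mid and the x axis of pocket_small, either way round below 0.2 rad and angle between the x axis of former_large_mid and the x axis of king_seat, either way round below 0.2 rad); the robot touches nothing.
It fails at once if a bystander (spanner, mallet, die grinder, scroll, linch pin, oil can, scriber) is shifted by more than 30 mm (distance of any of spanner, mallet, die_grinder, scroll, linch_pin, oil_can, scriber from where it was at the start of the episode above 0.03 m).
It also fails if it takes over 72 s, if anything falls off the work surface, if the arm or the gripper's body presses on something with over 40 N, if the wrist force passes 120 N, or if a joint passes its speed limit or range.

### The arm

A 7-joint arm with a two-finger parallel gripper is mounted at the origin on the work surface. World frame = base frame: x ahead of the robot, y to its left, z up, the work surface at z = 0. Lengths are in mm, angles in rad, forces in N, time in s.
With the tool pointing down it reaches from about 400 to 850 mm from the base axis. Payload 10.4 kg.
Tool frame: the origin (TCP) lies between the finger pads; the fingertips stand 14 mm ahead of it and the grasp point (between the pads) lies 5 mm behind it; z points along the fingers, y is the direction in which the jaws open and shut (so a half turn about z gives the same grasp; the last joint's range is limited). The gripper opens to 87 mm and grips with 3 to 60 N. Pads are 19 mm wide; open, the fingers measure 117 mm over their backs; the gripper's body (75 mm by 190 mm) begins 51 mm behind the grasp point.
Start: joints at [-1.334, 0.332, -0.065, 1.46, 0.022, 1.35, -0.088], TCP at [160.54, 604.051, 236.576] pointing down, gripper open.
Joint ranges: [-2.6, 2.6], [-0.5, 2.12], [-1.47, 1.34], [0.16, 2.42], [-1.27, 4.41], [0.06, 2.06], [-2.6, 2.6]. Speed limits (rad/s): [2.22, 2.22, 2.79, 2.79, 3.14, 3.14, 3.14].

### API

Orientations are given as a unit quaternion [x, y, z, w].
In Python, from rig import sensors, imaging, workorder, finder gives the robot as it stands. The module is installed in compiled form; this text tells all that it offers.
- The arm moves only by the tool play_rows, never from a script. Its argument "deltas" is text: rows parted by semicolons, each of 6 numbers parted by spaces: the shift along the tool's x, y, z in mm, then the turn, a rotation vector about the tool's x, y, z in degrees. In form: tx ty tz rx ry rz; .... A call has exactly 8 rows; each row is the pose to reach, as a shift and turn from the pose commanded when the call began, along the tool's axes at that moment; what a row does not reach only later rows make up. A row lasts 1/8 s, in which the tool goes at most 62.5 mm and 10.7 degrees, less where a joint would pass 70% of its speed; a pose out of reach is approached as far as the arm can. A call with a gripper value outside its range is refused whole. "gripper" is the gripper command: -1 is shut, 1 is fully open, values between are in proportion, set as the call begins (left out, the last holds). The fingers move at their own pace and stop on an object; the grip force is fixed at half the most. Time passes only in rows, so rows that repeat a pose let the fingers close, or fill a call up. It gives the time, the measured TCP pose, the force and the opening at its end, in the units of the state.
- sensors.read_state(): the state, without advancing time (a new reading comes with each control period).
- imaging.read_camera(name): name is "scene" or "top"; returns (picture, depth): 400x640x3 uint8, red, green, blue; 400x640 float32, mm along the optical axis (not along the pixel's ray), 0 where there is no reading.
- imaging.get_calibration(name): a dict with "vfov" (degrees; the focal length in pixels is half the picture's height over the tangent of half this angle, whatever the lens; pixels are square), "cx", "cy" (the principal point, pixels), "rvec" (rotation vector, rad) and "tvec" (3), from world to camera coordinates, as OpenCV has them. Camera axes: x right, y down, z forward; pixel columns grow to the right and rows downward; lengths in mm; the calibration is good to about 2 mm. A picture is of the moment at which its call begins. get_calibration takes no time and is no camera call.
- workorder.job_done(): hands the job in, once; it reports no verdict.
Trained networks look in the newest picture that a camera, given by its name, has taken for a name from the list of things; names that differ only in an ending like _2 or _b are one class to them, and where a whole thing is asked for, a point or a joint stands for the part that bears it (a point fixed in the world has none). Each returns a list of dicts, best first, with "confidence" (0 to 1); they miss things now and then, are a little off and sometimes report something else, mostly with a low value. They report only what shows in the picture. A call takes as long as a camera call.
- finder.look_for(camera, target): "xy" ([column, row] in pixels, amid what is visible of it).
- finder.regions_of(camera, target): "mask" (400x640 bool, what is visible of it) and "xy" ([column, row] in pixels, amid what is visible of it).
- finder.place_of(camera, target): "xy" ([column, row] in pixels: a listed point, or the origin of a listed thing).
The state is a dict: "time_s": time; "joints": joint angles; "dq": joint speeds; "tau": joint torques, N m; "tool_pos": TCP position; "ee_rot": TCP orientation; "wrist_force": force on the tool from outside, world axes, zero at the start; "wrist_torque": the same for the moment, N m; "gripper_width": opening from 0.0 (shut) to 1.0 (fully open).
Only numpy, scipy, OpenCV 4.12 (cv2) and the standard library are available. Lean on these libraries where they do the work, as an engineer would, in place of code of your own. Each camera call takes 0.05 s, during which the arm holds its last target. There are 200 camera calls.

## Working session

There is one attempt and no reset: what is moved stays moved. The work goes in short steps, Python scripts to look and compute and a tool call to move; the robot and the scene stay as the last step left them, time stands still between calls to the robot, and variables do not carry over. Pictures are saved under pics/ and viewed, about 8 in all and at most 12, crops included, and the job is handed in when it is done.

Besides the shell and the picture viewer there is one more tool, called after ">>>" by a JSON object that holds its "api" and its "payload". play_rows: Moves the arm, as the interface text tells. Its arguments: {"type":"object","properties":{"deltas":{"type":"string"},"gripper":{"type":"number"}},"required":["deltas"]}

```bash
mkdir -p pics; cat > h.py <<'E'
import numpy as np, cv2
from rig import sensors, imaging, workorder, finder
from scipy.spatial.transform import Rotation as R
def cal(c):
    k=imaging.get_calibration(c); f=200/np.tan(np.radians(k['vfov'])/2)
    return f,k['cx'],k['cy'],R.from_rotvec(np.ravel(k['rvec'])).as_matrix(),np.ravel(k['tvec'])
def ray_z(c,uv,z):
    f,cx,cy,M,t=cal(c); o=-M.T@t
    d=M.T@np.array([(uv[0]-cx)/f,(uv[1]-cy)/f,1]); return o+d*(z-o[2])/d[2]
def proj(c,P):
    f,cx,cy,M,t=cal(c); q=M@np.asarray(P,float)+t; return q[:2]/q[2]*f+[cx,cy]
def world(c,dep):
    f,cx,cy,M,t=cal(c); v,u=np.mgrid[:400,:640]
    q=np.stack([(u-cx)/f*dep,(v-cy)/f*dep,dep],-1); return (q-t)@M
def save(img,n,crop=None,s=1):
    if crop: img=img[crop[1]:crop[3],crop[0]:crop[2]]
    cv2.imwrite('pics/'+n,cv2.resize(img[:,:,::-1],None,fx=s,fy=s,interpolation=cv2.INTER_CUBIC))
E
python3 - <<'E'
from h import *
np.set_printoptions(precision=1,suppress=True)
for c in('top','scene'):
    im,d=imaging.read_camera(c); save(im,c+'0.png',None,1.25); f,cx,cy,M,t=cal(c); print(c,f,cx,cy,-M.T@t,M[2])
    for n,z in(('king_seat',48),('king_hole',94.5),('former_small_mid',68),('former_large_mid',24),('pocket_small',4),('pocket_large',4),('clip_grip',2.5),('clip_seat',2.5),('bender',0),('spanner',0)):
        r=finder.place_of(c,n)[:2]
        print(n,[(np.round(x['xy'],1),round(x['confidence'],2),ray_z(c,x['xy'],z)[:2]) for x in r])
print(sensors.read_state())
E
```

```text
top 437.21690972479877 320.9402605899573 196.16065814515724 [ 410.9   19.5 1587.4] [ 0.1 -0.  -1. ]
king_seat [(array([376.6, 214.1]), 0.75, array([ 520.5, -205.3]))]
king_hole [(array([379.5, 214.5]), 0.95, array([ 515.9, -208.4])), (array([380.3, 214.8]), 0.27, array([ 514.9, -211.2]))]
former_small_mid [(array([381. , 214.1]), 0.62, array([ 519.2, -217.7]))]
former_large_mid [(array([247.9, 187.7]), 0.9, array([615.8, 254. ]))]
pocket_small [(array([245.1, 211.3]), 0.66, array([532.2, 265.3])), (array([246. , 182.6]), 0.24, array([637.1, 264.3]))]
pocket_large [(array([252.2, 183.7]), 0.56, array([633.2, 241.6]))]
clip_grip [(array([316.9, 210.4]), 0.4, array([536.5,   5.4])), (array([243.2, 228.1]), 0.31, array([471.6, 271.1]))]
clip_seat [(array([315., 201.]), 0.61, array([570.8,  12.5]))]
bender [(array([375.8, 218.3]), 0.93, array([ 508.6, -209.2])), (array([319.9, 165.9]), 0.27, array([701. ,  -5.1]))]
spanner [(array([248.6, 183.3]), 0.74, array([635.1, 255.4])), (array([241. , 228.8]), 0.62, array([469.1, 279.3]))]
scene 506.4841380088779 311.79677653065124 198.597203819452
[... 629 characters left out ...]
ip [(array([300.2, 217. ]), 0.43, array([540.8,   7.2])), (array([241. , 248.5]), 0.2, array([ 469.9, -164. ]))]
clip_seat [(array([312.1, 219.1]), 0.56, array([572.2,  18.1]))]
bender [(array([241.3, 268.9]), 0.75, array([ 508.1, -213. ]))]
spanner [(array([326.3, 153.1]), 0.48, array([466.3, 269.5]))]
{'time_s': 1.1, 'joints': array([-1.3,  0.3, -0.1,  1.5,  0. ,  1.3, -0.1]), 'dq': array([-0.,  0., -0.,  0.,  0.,  0., -0.]), 'tau': array([  0. , -62.3,   0. , -39. ,  -0.1,   0. ,  -0. ]), 'tool_pos': array([160.6, 604.1, 236.6]), 'ee_rot': array([ 0.1,  1. ,  0. , -0. ]), 'wrist_force': array([-0.8, -0.4,  0. ]), 'wrist_torque': array([-0.,  0., -0.]), 'gripper_width': 1.0016388121113389}
```

View pics/top0.png

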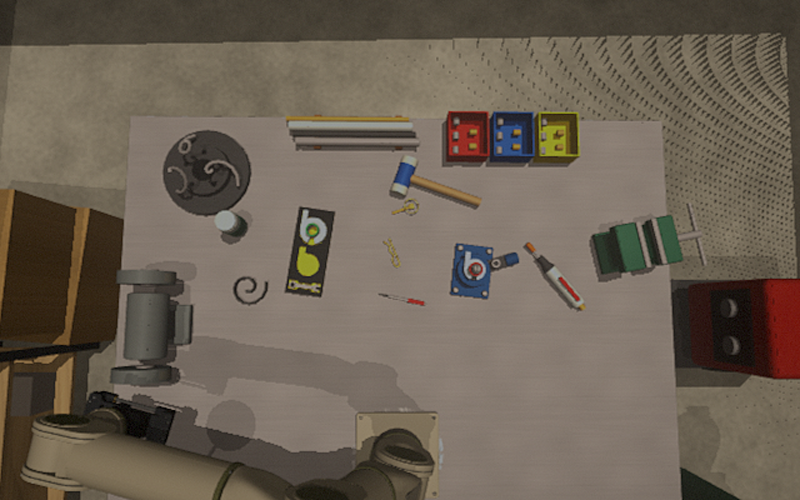

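View pics/scene0.png

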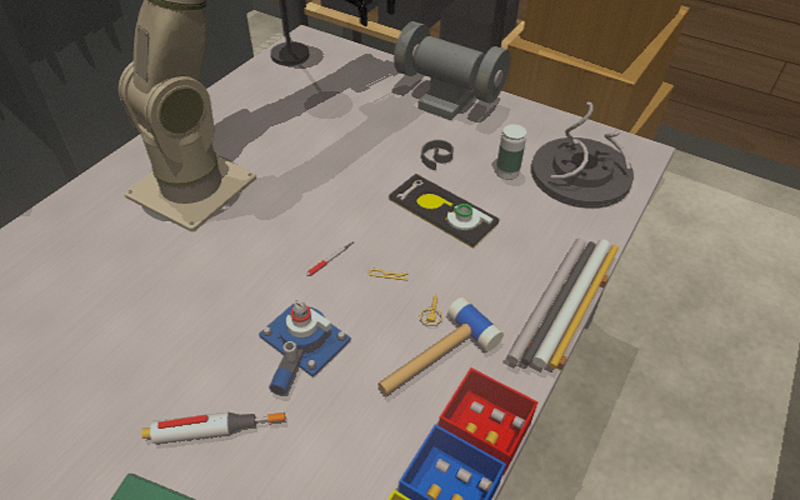

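```bash
python3 - <<'E'
from h import *
np.set_printoptions(precision=1,suppress=True)
tiles=[]
for c in('top','scene'):
    im,d=imaging.read_camera(c); W=world(c,d); np.savez(f'{c}.npz',im=im,d=d)
    row=[]
    for P in((520,-205,50),(582,255,15),(560,12,2)):
        u,v=proj(c,P).astype(int); s=32 if not(P[1]==255) else 45
        t=im[v-s:v+s,u-s:u+s]; row.append(cv2.resize(t[:,:,::-1],(266,266),interpolation=cv2.INTER_CUBIC)); print(c,P,u,v,s)
    tiles.append(np.hstack(row))
    for n in('pocket_small','clip_grip','bender','king_hole','former_small_mid','former_large_mid'):
        r=finder.regions_of(c,n)[:2]
        for x in r:
            m=x['mask']; p=W[m]; p=p[(d[m]>0)]
            if len(p)<5: continue
            print(n,x['confidence'],m.sum(),x['xy'],'lo',np.percentile(p,2,0),'hi',np.percentile(p,98,0), cv2.minAreaRect(p[:,:2].astype(np.float32)))
cv2.imwrite('pics/crops.png',np.vstack(tiles))
E
```

```text
top (520, -205, 50) 376 214 32
top (582, 255, 15) 247 197 45
top (560, 12, 2) 315 203 32
pocket_small 0.62 1523 [245.3, 205.0] lo [453.5 198.2  -2.2] hi [689.  315.3  22.4] ((572.17041015625, 258.8382873535156), (109.51110076904297, 251.7279510498047), 81.71723175048828)
bender 0.55 1282 [382.1, 216.7] lo [ 442.3 -330.5    1.1] hi [ 589.1 -156.6  105.1] ((512.356689453125, -246.5804443359375), (182.87815856933594, 155.0983123779297), 82.21416473388672)
bender 0.22 517 [446.9, 225.7] lo [ 412.6 -520.    16.8] hi [ 581.5 -380.    48.5] ((498.84674072265625, -449.58612060546875), (239.7306365966797, 37.11465072631836), 39.64872360229492)
king_hole 0.79 1309 [379.8, 212.3] lo [ 444.  -326.8   -0.2] hi [ 589.3 -156.7  105. ] ((512.4207763671875, -245.46812438964844), (180.01405334472656, 156.08029174804688), 82.78738403320312)
former_small_mid 0.6 152 [375.2, 214.8] lo [ 491.7 -235.9   56.9] hi [ 555.4 -182.9   90.3] ((522.58935546875, -212.10723876953125), (57.63875198364258, 67.60013580322266), 83.83090209960938)
former_small_mid 0.25 1301 [379.5, 212.6] lo [ 444.  -330.6    0.6] hi [ 5
[... 1392 characters left out ...]
482.4 307.1  16.7] ((469.0997009277344, 270.48919677734375), (83.53628540039062, 25.506608963012695), 82.91328430175781)
former_small_mid 0.57 475 [247.7, 261.6] lo [ 493.8 -244.1   50.2] hi [ 565.7 -189.2   88.3] ((529.0071411132812, -211.62545776367188), (80.8417739868164, 49.00679397583008), 50.258670806884766)
former_small_mid 0.57 2287 [243.3, 276.3] lo [ 445.9 -342.8    5.7] hi [ 591.5 -172.7  105.1] ((507.2677307128906, -251.5150604248047), (183.11068725585938, 162.21517944335938), 83.20013427734375)
former_large_mid 0.63 459 [372.8, 174.0] lo [597.6 207.7  11. ] hi [682.9 276.1  45.4] ((634.5189819335938, 251.17105102539062), (91.98854064941406, 77.38842010498047), 52.51833724975586)
```

View pics/crops.png

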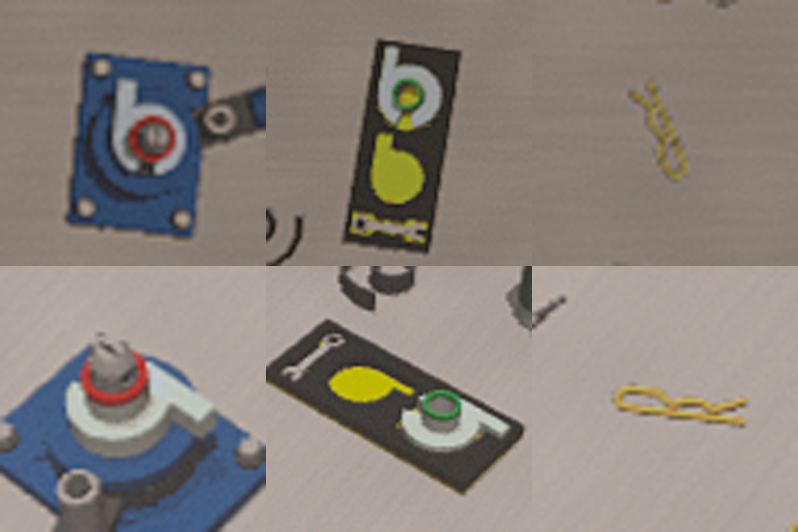

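```bash
cat > fit.py <<'E'
from h import *
from scipy.optimize import minimize
np.set_printoptions(precision=2,suppress=True)
def shape(r,l,w,n=60):   # former outline: disc + tangent lug (+y side to +x)
    m=np.zeros((400,400),np.uint8); cv2.circle(m,(200,200),int(round(r*2)),1,-1)
    y1=r; cv2.rectangle(m,(200,200+int(2*(r-w))),(200+int(2*l),200+int(2*r)),1,-1)
    c=max(cv2.findContours(m,cv2.RETR_EXTERNAL,cv2.CHAIN_APPROX_NONE)[0],key=len)[::4,0]; return (c-200)/2.
def poly(c,out,p,z,S=8):
    ca,sa=np.cos(p[2]),np.sin(p[2]); xy=out@np.array([[ca,sa],[-sa,ca]])+p[:2]
    m=np.zeros((400*S//1,640*S),np.uint8) if False else None
    return np.array([proj(c,[*q,z]) for q in xy])
def raster(pts,box,S=8):
    m=np.zeros(((box[3]-box[1])*S,(box[2]-box[0])*S),np.uint8)
    q=((pts-[box[0],box[1]]+.5)*S*16).astype(np.int32); cv2.fillPoly(m,[cv2.convexHull(q)] if False else [q],1,shift=4); return m
def fit(c,mask,out,zs,p0,mode='and'):
    v,u=np.nonzero(mask); box=(u.min()-8,v.min()-8,u.max()+9,v.max()+9); t=mask[box[1]:box[3],box[0]:box[2]].astype(float)
    def cost(p):
        ms=[raster(poly(c,out,p,z),box) for z in zs]
        m=np.minimum.reduce(ms) if mode=='and' else np.maximum.reduce(ms)
        a=cv2.resize(m.astype(np.float32),t.shape[::-1],interpolation=cv2.INTER_AREA); return np.abs(a-t).sum()/t.sum()
    r=minimize(cost,p0,method='Nelder-Mead',options=dict(initial_simplex=np.array(p0)+np.array([[0,0,0],[8,0,0],[0,8,0],[0,0,.15]]),xatol=.05,fatol=1e-4))
    return r.x,r.fun
E
python3 - <<'E'
from fit import *
for c in('top','scene'):
    D=np.load(c+'.npz'); im=D['im']; W=world(c,D['d']); hsv=cv2.cvtColor(im,cv2.COLOR_RGB2HSV); H,S,V=[hsv[...,i].astype(int) for i in range(3)]
    def near(P,r): 
        u,v=proj(c,P); yy,xx=np.mgrid[:400,:640]; return (abs(xx-u)<r)&(abs(yy-v)<r)
    for n,msk,P in(('red',((H<8)|(H>172))&(S>130)&near((520,-208,88),12),88),('green',(H>50)&(H<85)&(S>110)&near((630,248,44),12),44)):
        pts=np.argwhere(msk)[:,::-1].astype(np.float32); hull=cv2.convexHull(pts); M=cv2.moments(hull); uv=(M['m10']/M['m00'],M['m01']/M['m00'])
        print(c,n,msk.sum(),uv,ray_z(c,uv,P)[:2])
    y=(H>22)&(H<36)&(S>150)&near((540,262,4),18)
    k,l,st,ce=cv2.connectedComponentsWithStats(y.astype(np.uint8)); y=l==1+np.argmax(st[1:,4])
    print(c,'pocket',y.sum(),fit(c,y,shape(33,51,20),(4,16),[535,262,-.14]))
    dk=(V<110)&near((575,258,10),46); 
    r=finder.regions_of(c,'pocket_small')
    tm=[x['mask'] for x in r if x['confidence']>.5]
    if tm: print(c,'tray',fit(c,tm[0],np.array([[-125,-52],[125,-52],[125,52],[-125,52.]]),(0,16),[570,258,-.14],'or'))
    bl=(H>100)&(H<125)&(S>120)&near((515,-208,10),45)&(abs(W[...,2]-12)<12)&(D['d']>0)
    p=W[bl]; print(c,'foot z med',np.median(p[:,2]),bl.sum())
bolts=np.array([(102,68),(197,78),(181,218),(86,207)])/(266/64)+np.array([376-32,214-32])-.5
b=np.array([ray_z('top',q,16)[:2] for q in bolts]); print(b,b.mean(0),[np.arctan2(*(b[i]-b[j])[::-1]) for i,j in((0,3),(1,2))],[np.arctan2(*(b[i]-b[j])[::-1])-np.pi/2 for i,j in((0,1),(3,2))])
s=sensors.read_state(); print(s['ee_rot'],s['tool_pos'],R.from_quat(s['ee_rot']).as_matrix())
E
```

```text
top red 44 (380.0289855072464, 214.98757763975155) [ 514.66 -211.22]
top green 28 (249.5514705882353, 183.39950980392155) [628.59 245.44]Traceback (most recent call last):
  File "<stdin>", line 11, in <module>
  File "fit.py", line 21, in fit
    r=minimize(cost,p0,method='Nelder-Mead',options=dict(initial_simplex=np.array(p0)+np.array([[0,0,0],[8,0,0],[0,8,0],[0,0,.15]]),xatol=.05,fatol=1e-4))
    res = _minimize_neldermead(fun, x0, args, callback, bounds=bounds,
                               **options)
    fxe = func(xe)
    fx = function(np.copy(x), *(wrapper_args + args))
  File "fit.py", line 18, in cost
    ms=[raster(poly(c,out,p,z),box) for z in zs]
               ~~~~^^^^^^^^^^^
  File "fit.py", line 11, in poly
    return np.array([proj(c,[*q,z]) for q in xy])
                     ~~~~^^^^^^^^^^
  File "h.py", line 11, in proj
    f,cx,cy,M,t=cal(c); q=M@np.asarray(P,float)+t; return q[:2]/q[2]*f+[cx,cy]
                ~~~^^^
  File "h.py", line 5, in cal
    k=imaging.get_calibration(c); f=200/np.tan(np.radians(k['vfov'])/2)
ValueError: time passes only in moves, steps and waits
```

```bash
sed -i 's/^def cal(c)/import functools\n@functools.lru_cache\ndef cal(c)/' h.py
cat > m1.py <<'E'
from fit import *
for c in('top','scene'):
    D=np.load(c+'.npz'); im=D['im']; W=world(c,D['d']); hsv=cv2.cvtColor(im,cv2.COLOR_RGB2HSV); H,S,V=[hsv[...,i].astype(int) for i in range(3)]
    def near(P,r): 
        u,v=proj(c,P); yy,xx=np.mgrid[:400,:640]; return (abs(xx-u)<r)&(abs(yy-v)<r)
    for n,msk,P in(('red',((H<8)|(H>172))&(S>130)&near((520,-208,88),12),88),('green',(H>50)&(H<85)&(S>110)&near((630,248,44),12),44)):
        pts=np.argwhere(msk)[:,::-1].astype(np.float32); hull=cv2.convexHull(pts); M=cv2.moments(hull); uv=(M['m10']/M['m00'],M['m01']/M['m00'])
        print(c,n,msk.sum(),uv,ray_z(c,uv,P)[:2])
    y=(H>22)&(H<36)&(S>150)&near((540,262,4),18)
    k,l,st,ce=cv2.connectedComponentsWithStats(y.astype(np.uint8)); y=l==1+np.argmax(st[1:,4])
    print(c,'pocket',y.sum(),fit(c,y,shape(33,51,20),(4,16),[535,262,-.14]))
    imaging.read_camera(c); r=finder.regions_of(c,'pocket_small')
    tm=[x['mask'] for x in r if x['confidence']>.5]
    if tm: print(c,'tray',fit(c,tm[0],np.array([[-125,-52],[125,-52],[125,52],[-125,52.]]),(0,16),[570,258,-.14],'or'))
    bl=(H>100)&(H<125)&(S>120)&near((515,-208,10),45)&(abs(W[...,2]-12)<12)&(D['d']>0)
    p=W[bl]; print(c,'foot z med',np.median(p[:,2]),bl.sum())
bolts=np.array([(102,68),(197,78),(181,218),(86,207)])/(266/64)+np.array([376-32,214-32])-.5
b=np.array([ray_z('top',q,16)[:2] for q in bolts]); print(b,b.mean(0),[np.arctan2(*(b[i]-b[j])[::-1]) for i,j in((0,3),(1,2))],[np.arctan2(*(b[i]-b[j])[::-1])-np.pi/2 for i,j in((0,1),(3,2))])
s=sensors.read_state(); print(s['ee_rot'],s['tool_pos'],R.from_quat(s['ee_rot']).as_matrix())
E
python3 m1.py
```

```text
top red 44 (380.0289855072464, 214.98757763975155) [ 514.66 -211.22]
top green 28 (249.5514705882353, 183.39950980392155) [628.59 245.44]
top pocket 302 (array([531.51, 262.21,  -0.15]), np.float64(0.0591887417218543))
top tray (array([568.25, 258.14,  -0.14]), np.float64(0.26582649472450176))
top foot z med 13.157963717953876 416
scene red 59 (240.36387782204514, 250.84329349269586) [ 519.87 -217.52]
scene green 39 (371.3988095238095, 167.30555555555554) [631.25 244.05]
scene pocket 213 (array([532.72, 259.61,  -0.15]), np.float64(0.07409037558685445))
scene tray (array([569.85, 253.45,  -0.15]), np.float64(0.35886199220923765))
scene foot z med 13.236130219427606 415
[[ 581.64 -179.56]
 [ 573.2  -262.49]
 [ 451.5  -246.69]
 [ 460.77 -164.5 ]] [ 516.78 -213.31] [np.float64(-0.12396223317238747), np.float64(-0.12909048847497664)] [np.float64(-0.101385605427464), np.float64(-0.11226787371497404)]
[0.13 0.99 0.   0.  ] [160.56 604.05 236.57] [[-0.97  0.26  0.  ]
 [ 0.26  0.97  0.  ]
 [ 0.    0.   -1.  ]]
```

```bash
cat > go.py <<'E'
import sys
from h import *
np.set_printoptions(precision=2,suppress=True)
# args: groups x,y,z,yawdeg -> delta from current measured pose (tool assumed near vertical)
s=sensors.read_state(); p=s['tool_pos']; M=R.from_quat(s['ee_rot'])
y=M.as_matrix()[:,1]; print('t',round(s['time_s'],2),'p',p,'yaw',round(np.degrees(np.arctan2(-y[0],y[1])),2),'F',s['wrist_force'],'T',s['wrist_torque'],'w',round(s['gripper_width']*87,1),'j',s['joints'])
for a in sys.argv[1:]:
    v=[float(k) for k in a.split(',')]; c,q=np.cos(np.radians(v[3])),np.sin(np.radians(v[3]))
    T=R.from_matrix(np.array([[-c,-q,0],[-q,c,0],[0,0,-1]]))
    print(a,M.inv().apply(np.array(v[:3])-p),np.degrees((M.inv()*T).as_rotvec()))
E
python3 go.py 480,150,250,-10 516.3,-212.5,180,-7
```

```text
t 2.0 p [160.56 604.05 236.57] yaw -14.89 F [ 0.31  0.5  -0.16] T [-0.04 -0.01 -0.03] w 87.4 j [-1.33  0.33 -0.06  1.46  0.02  1.35 -0.09]
480,150,250,-10 [-425.37 -356.74  -13.46] [ 0.01 -0.   -4.89]
516.3,-212.5,180,-7 [-553.59 -697.75   56.5 ] [ 0.01  0.   -7.89]
```

>>> {"api": "play_rows", "payload": {"deltas": "-50 -42 0 0 0 -1; -100 -84 -5 0 0 -1; -150 -126 -5 0 0 -2; -200 -168 -10 0 0 -2; -250 -210 -10 0 0 -3; -300 -252 -10 0 0 -4; -350 -294 -13 0 0 -5; -400 -336 -13 0 0 -5", "gripper": 1}}

```text
time_s: 3.0
tool_pos: [448.7, 193.4, 249.9]
ee_rot: [0.086, 0.996, 0.001, 0.0]
wrist_force: [0.6, -0.2, 0.2]
gripper_width: 1.0
```

```bash
python3 go.py 516.3,-212.5,180,-7
```

```text
t 3.0 p [448.7  193.44 249.86] yaw -9.86 F [ 0.63 -0.24  0.16] T [ 0.1  -0.06  0.04] w 87.0 j [-0.81  0.01  0.31  1.81 -0.    1.32  0.9 ]
516.3,-212.5,180,-7 [-136.08 -388.44   69.53] [ 0.06  0.04 -2.86]
```

>>> {"api": "play_rows", "payload": {"deltas": "-18 -56 10 0 0 -1; -36 -112 20 0 0 -1; -54 -168 30 0 0 -2; -72 -224 40 0 0 -2; -91 -280 50 0 0 -3; -109 -336 60 0 0 -3; -121 -373 70 0 0 -3; -121 -373 70 0 0 -3"}}

```text
time_s: 4.0
tool_pos: [502.0, -196.4, 178.7]
ee_rot: [0.063, 0.998, -0.001, -0.001]
wrist_force: [-0.1, 0.7, 0.3]
gripper_width: 0.999
```

```bash
python3 go.py 516.3,-212.5,180,-7 516.3,-212.5,81,-7
```

```text
t 4.0 p [ 501.98 -196.39  178.72] yaw -7.18 F [-0.15  0.74  0.33] T [ 0.   -0.01 -0.02] w 86.9 j [-0.34  0.21  0.72  1.8  -0.15  1.19  1.86]
516.3,-212.5,180,-7 [-16.22 -14.19  -1.27] [-0.1  -0.06 -0.18]
516.3,-212.5,81,-7 [-16.33 -14.03  97.73] [-0.1  -0.06 -0.18]
```

>>> {"api": "play_rows", "payload": {"deltas": "-8 -7 30 0 0 0; -8 -7 45 0 0 0; -8 -7 45 0 0 0; -8 -7 45 0 0 0; -8 -7 45 0 0 0; -8 -7 45 0 0 0; -8 -7 45 0 0 0; -8 -7 45 0 0 0"}}

```text
time_s: 5.0
tool_pos: [510.0, -201.0, 134.4]
ee_rot: [0.06, 0.998, 0.0, 0.0]
wrist_force: [-0.5, 1.5, -0.6]
gripper_width: 0.999
```

```bash
python3 go.py 516.3,-212.5,81,-7
```

```text
t 5.0 p [ 510.02 -200.96  134.39] yaw -6.89 F [-0.45  1.47 -0.62] T [-0.04 -0.   -0.05] w 86.9 j [-0.31  0.29  0.7   1.82 -0.21  1.1   1.92]
516.3,-212.5,81,-7 [ -7.61 -10.71  53.39] [0.01 0.01 0.11]
```

>>> {"api": "play_rows", "payload": {"deltas": "-7.6 -10.7 0 0 0 0; -7.6 -10.7 25 0 0 0; -7.6 -10.7 45 0 0 0; -7.6 -10.7 53.5 0 0 0; -7.6 -10.7 53.5 0 0 0; -7.6 -10.7 53.5 0 0 0; -7.6 -10.7 53.5 0 0 0; -7.6 -10.7 53.5 0 0 0"}}

```text
time_s: 6.0
tool_pos: [516.5, -212.5, 81.2]
ee_rot: [0.06, 0.998, 0.0, 0.0]
wrist_force: [0.9, -0.7, 1.0]
gripper_width: 1.0
```

```bash
python3 go.py 516.3,-212.5,81,-7
```

```text
t 6.0 p [ 516.5  -212.49   81.22] yaw -6.88 F [ 0.89 -0.71  1.  ] T [-0.02  0.09  0.05] w 87.0 j [-0.25  0.38  0.67  1.84 -0.28  1.01  1.99]
516.3,-212.5,81,-7 [ 0.2  -0.04  0.22] [0.01 0.04 0.12]
```

Accurate. Close.

>>> {"api": "play_rows", "payload": {"deltas": "0 0 0 0 0 0; 0 0 0 0 0 0; 0 0 0 0 0 0; 0 0 0 0 0 0; 0 0 0 0 0 0; 0 0 0 0 0 0; 0 0 0 0 0 0; 0 0 0 0 0 0", "gripper": -1}}

```text
time_s: 7.0
tool_pos: [516.2, -212.7, 80.8]
ee_rot: [0.06, 0.998, -0.0, -0.0]
wrist_force: [-1.4, -2.8, -0.7]
gripper_width: 0.431
```

```bash
python3 go.py 516.3,-212.5,180,-7 532,261,180,-8.5
```

```text
t 7.0 p [ 516.17 -212.74   80.8 ] yaw -6.9 F [-1.4  -2.84 -0.7 ] T [-0.43  0.05 -0.01] w 37.5 j [-0.25  0.38  0.67  1.84 -0.28  1.01  1.99]
516.3,-212.5,180,-7 [ -0.1    0.23 -99.2 ] [-0.01 -0.    0.1 ]
532,261,180,-8.5 [ 41.18 472.19 -99.31] [-0.01 -0.    1.6 ]
```

>>> {"api": "play_rows", "payload": {"deltas": "0 0 -25 0 0 0; 0 0 -60 0 0 0; 0 0 -90 0 0 0; 5 55 -95 0 0 0; 10 110 -95 0 0 0; 15 165 -95 0 0 0; 20 220 -95 0 0 0; 24 275 -95 0 0 0"}}

```text
time_s: 8.0
tool_pos: [524.7, 65.5, 175.6]
ee_rot: [0.06, 0.998, 0.0, -0.0]
wrist_force: [0.8, -0.1, -3.6]
gripper_width: 0.431
```

```bash
python3 go.py 532,261,180,-8.5
```

```text
t 8.0 p [524.71  65.48 175.56] yaw -6.87 F [ 0.77 -0.05 -3.55] T [ 0.01 -0.07 -0.02] w 37.5 j [-0.71  0.17  0.55  1.82 -0.1   1.18  1.33]
532,261,180,-8.5 [ 16.14 194.99  -4.34] [ 0.02 -0.05  1.63]
```

>>> {"api": "play_rows", "payload": {"deltas": "5 55 0 0 0 0; 10 110 15 0 0 1; 14 165 40 0 0 1.6; 16 195 80 0 0 1.6; 16 195 110 0 0 1.6; 16 195 115 0 0 1.6; 16 195 115 0 0 1.6; 16 195 115 0 0 1.6"}}

```text
time_s: 9.0
tool_pos: [533.8, 258.9, 62.4]
ee_rot: [0.074, 0.997, 0.001, 0.001]
wrist_force: [0.5, -0.5, -3.5]
gripper_width: 0.433
```

```bash
python3 go.py 532,261,39,-8.5;  python3 - <<'E'
from h import *
im,d=imaging.read_camera('scene'); a=im[120:210,305:405]
im2,d=imaging.read_camera('top'); b=im2[150:240,200:300]
cv2.imwrite('pics/p1.png',np.hstack([cv2.resize(t[:,:,::-1],(400,360),interpolation=cv2.INTER_CUBIC) for t in(a,b)]))
E
```

```text
t 9.0 p [533.84 258.91  62.43] yaw -8.54 F [ 0.54 -0.53 -3.51] T [-0.07  0.01 -0.04] w 37.7 j [-0.87  0.44  0.42  1.75 -0.21  0.99  1.05]
532,261,39,-8.5 [ 2.17  1.75 23.43] [ 0.1   0.09 -0.04]
```

View pics/p1.png

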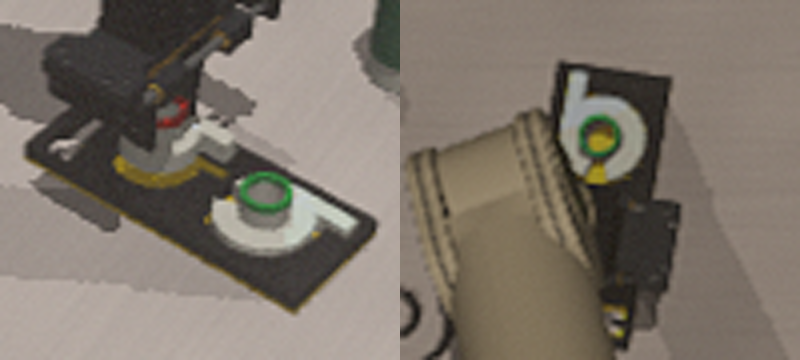

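>>> {"api": "play_rows", "payload": {"deltas": "2 1.8 6 0 0 0; 2 1.8 12 0 0 0; 2 1.8 16 0 0 0; 2 1.8 20 0 0 0; 2 1.8 24 0 0 0; 2 1.8 25.5 0 0 0; 2 1.8 25.5 0 0 0; 2 1.8 25.5 0 0 0"}}

```text
time_s: 10.1
tool_pos: [531.2, 261.0, 36.8]
ee_rot: [0.074, 0.997, 0.0, -0.0]
wrist_force: [-8.0, -3.0, 15.2]
gripper_width: 0.432
```

```bash
python3 go.py 532,261,39,-8.5
```

```text
t 10.1 p [531.19 260.97  36.83] yaw -8.49 F [-7.95 -3.05 15.23] T [-0.98  1.79  0.07] w 37.6 j [-0.86  0.47  0.4   1.77 -0.22  0.94  1.06]
532,261,39,-8.5 [-0.79  0.15 -2.17] [ 0.03 -0.03  0.01]
```

>>> {"api": "play_rows", "payload": {"deltas": "0 0 -1 0 0 0; 0 0 -1 0 0 0; 0 0 -1 0 0 0; 0 0 -20 0 0 0; 0 0 -55 0 0 0; -45 0 -55 0 0 0; -98.5 0 -55 0 0 0; -98.5 0 -55 0 0 0", "gripper": 1}}

```text
time_s: 11.1
tool_pos: [631.8, 244.0, 91.1]
ee_rot: [0.076, 0.997, -0.001, 0.001]
wrist_force: [-0.5, -0.1, 0.1]
gripper_width: 1.0
```

```bash
python3 go.py 629,246,37,-8.5; python3 - <<'E'
from h import *
im,d=imaging.read_camera('scene'); a=im[120:210,305:405]
im2,d=imaging.read_camera('top'); b=im2[150:240,200:300]
cv2.imwrite('pics/p2.png',np.hstack([cv2.resize(t[:,:,::-1],(400,360),interpolation=cv2.INTER_CUBIC) for t in(a,b)]))
E
```

```text
t 11.1 p [631.81 243.95  91.06] yaw -8.68 F [-0.54 -0.07  0.05] T [0.02 0.05 0.03] w 87.0 j [-0.75  0.58  0.43  1.49 -0.25  1.13  1.15]
629,246,37,-8.5 [ 3.22  1.68 54.05] [-0.09  0.15 -0.18]
```

View pics/p2.png

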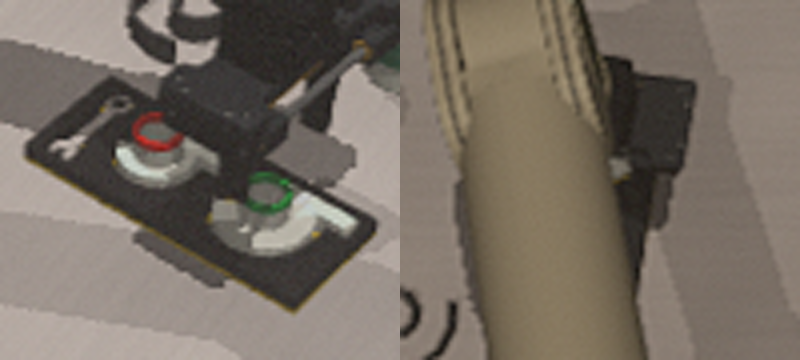

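>>> {"api": "play_rows", "payload": {"deltas": "3 1.7 10 0 0 0; 3 1.7 30 0 0 0; 3 1.7 48 0 0 0; 3 1.7 54 0 0 0; 3 1.7 54 0 0 0; 3 1.7 54 0 0 0; 3 1.7 54 0 0 0; 3 1.7 54 0 0 0"}}

```text
time_s: 12.2
tool_pos: [626.1, 248.7, 36.8]
ee_rot: [0.074, 0.997, 0.0, 0.0]
wrist_force: [-0.8, -0.2, 0.2]
gripper_width: 0.996
```

>>> {"api": "play_rows", "payload": {"deltas": "0 0 0 0 0 0; 0 0 0 0 0 0; 0 0 0 0 0 0; 0 0 0 0 0 0; 0 0 0 0 0 0; 0 0 0 0 0 0; 0 0 -15 0 0 0; 0 0 -30 0 0 0", "gripper": -1}}

```text
time_s: 13.2
tool_pos: [625.4, 248.9, 66.8]
ee_rot: [0.074, 0.997, -0.0, -0.0]
wrist_force: [-0.7, 1.0, -3.8]
gripper_width: 0.431
```

```bash
python3 go.py 516.3,-212.5,175,-7; python3 - <<'E'
from h import *
# small former check in both cameras
for c in('scene',):
    im,d=imaging.read_camera(c); print([(x['xy'],x['confidence'],ray_z(c,x['xy'],24)[:2]) for x in finder.place_of(c,'former_small_mid')[:2]])
E
```

```text
t 13.2 p [625.39 248.89  66.8 ] yaw -8.46 F [-0.71  1.04 -3.79] T [-0.   -0.01 -0.04] w 37.5 j [-0.75  0.6   0.42  1.52 -0.26  1.08  1.16]
516.3,-212.5,175,-7 [  40.1  -472.44 -108.08] [-0.01 -0.06 -1.46]
[([344.7, 159.0], 0.73, array([539.27365743, 253.16573898]))]
```

>>> {"api": "play_rows", "payload": {"deltas": "0 0 -50 0 0 0; 3 -30 -100 0 0 0; 7 -85 -108 0 0 0; 12 -140 -108 0 0 0; 17 -195 -108 0 0 0; 22 -250 -108 0 0 -0.5; 27 -305 -108 0 0 -1; 32 -355 -108 0 0 -1.5"}}

```text
time_s: 14.3
tool_pos: [541.1, -99.6, 174.5]
ee_rot: [0.061, 0.998, 0.0, 0.0]
wrist_force: [-0.2, -0.8, -5.0]
gripper_width: 0.436
```

```bash
python3 go.py 512.8,-212.1,175,-7
```

```text
t 14.3 p [541.06 -99.63 174.49] yaw -7.0 F [-0.22 -0.82 -4.99] T [-0.01  0.01 -0.02] w 38.0 j [-0.44  0.23  0.62  1.77 -0.14  1.18  1.67]
512.8,-212.1,175,-7 [  14.35 -115.08   -0.57] [0.03 0.03 0.  ]
```

>>> {"api": "play_rows", "payload": {"deltas": "5 -45 0 0 0 0; 9 -80 0 0 0 0; 12 -105 0 0 0 0; 14 -114 0 0 0 0; 14 -115 0 0 0 0; 14 -115 0 0 0 0; 14 -115 0 0 0 0; 14 -115 0 0 0 0"}}

```text
time_s: 15.3
tool_pos: [514.2, -209.6, 174.3]
ee_rot: [0.06, 0.998, 0.0, 0.0]
wrist_force: [0.6, 0.4, -4.2]
gripper_width: 0.432
```

```bash
python3 go.py 512.8,-212.1,175,-7; python3 - <<'E'
from h import *
s=sensors.read_state();z=s['tool_pos'][2]
out=[]
for c in('scene','top'):
    im,d=imaging.read_camera(c); np.savez(c+'_h.npz',im=im,d=d); u,v=proj(c,(516,-212,120)).astype(int)
    out.append(cv2.resize(im[v-45:v+45,u-45:u+45][:,:,::-1],(400,400),interpolation=cv2.INTER_CUBIC)); print(c,u,v)
    hsv=cv2.cvtColor(im,cv2.COLOR_RGB2HSV); H,S,V=[hsv[...,i].astype(int) for i in range(3)]
    yy,xx=np.mgrid[:400,:640]; a=proj(c,(516,-212,z+7)); m=(H>50)&(H<85)&(S>110)&(abs(xx-a[0])<14)&(abs(yy-a[1])<14)
    print(a,m.sum(), np.argwhere(m)[:,::-1].tolist() if m.sum()<70 else '')
cv2.imwrite('pics/p3.png',np.hstack(out))
E
```

```text
t 15.3 p [ 514.22 -209.6   174.28] yaw -6.93 F [ 0.62  0.45 -4.23] T [-0.03  0.01 -0.01] w 37.6 j [-0.28  0.25  0.68  1.76 -0.17  1.19  1.9 ]
512.8,-212.1,175,-7 [ 1.11 -2.65 -0.72] [ 0.01 -0.    0.07]
scene 239 240
[236.26679371 223.15550739] 10 [[244, 221], [245, 221], [246, 221], [245, 226], [244, 227], [242, 228], [243, 228], [241, 229], [242, 229], [243, 229]]
top 381 213
[384.66830053 212.5940737 ] 0 []
```

View pics/p3.png

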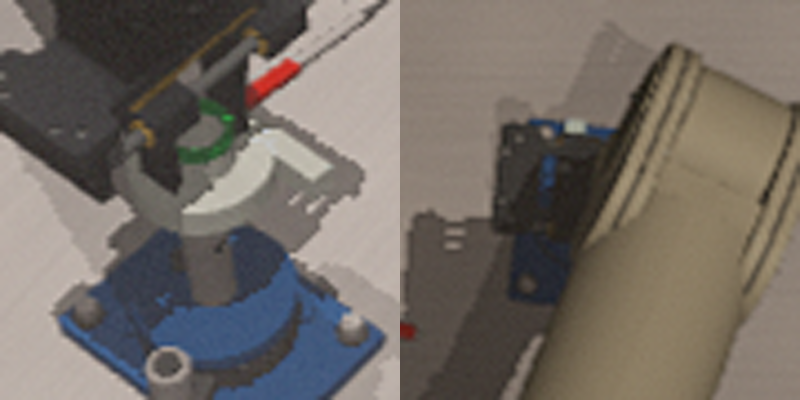

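```bash
cat > ring.py <<'E'
from fit import *
th=np.linspace(0,2*np.pi,72,endpoint=False); C=np.c_[np.cos(th),np.sin(th)]
def model(c,p,z,box,h):
    o=[raster(poly(c,C*19,[*p,0],zz),box) for zz in np.arange(z-h,z+.1,1)]
    i=raster(poly(c,C*14,[*p,0],z),box)
    i=np.minimum(i,raster(poly(c,C*14,[*p,0],z-h),box)*0+i)
    m=np.maximum.reduce(o)*(1-i)
    return cv2.resize(m.astype(np.float32),(box[2]-box[0],box[3]-box[1]),interpolation=cv2.INTER_AREA)
def ring(c,im,chan,z,p0,umin=-99,umax=999,h=3):
    a=im.astype(float); oth=np.max(np.delete(a,chan,2),2); g=np.clip((a[...,chan]-oth)/(a[...,chan]+20),0,1)
    g=np.clip(g/np.percentile(g[[int(proj(c,[*p0,z])[1])+k for k in range(-9,10)],:][:,int(proj(c,[*p0,z])[0])-9:int(proj(c,[*p0,z])[0])+10],92),0,1)
    u,v=proj(c,[*p0,z]).astype(int); box=(u-13,v-13,u+14,v+14); t=g[box[1]:box[3],box[0]:box[2]]; uu=np.arange(box[0],box[2]); w=(uu>=umin)&(uu<=umax)
    f=lambda p: ((model(c,p,z,box,h)-t)[:,w]**2).sum()
    best=min(((f([p0[0]+i,p0[1]+j]),p0[0]+i,p0[1]+j) for i in range(-9,10,3) for j in range(-9,10,3)))
    r=minimize(f,best[1:],method='Nelder-Mead',options=dict(initial_simplex=np.array(best[1:])+[[0,0],[2,0],[0,2]],xatol=.05)); return r.x,r.fun
E
python3 - <<'E'
from ring import *
for h in(2,4):
    L=lambda n:np.load(n)['im']
    for um in(-99,241): print(h,'red',ring('scene',L('scene.npz'),0,88,(517,-213),um if um<0 else 241,h=h))
    print('red top',ring('top',L('top.npz'),0,88,(517,-213),h=h)); print('green tray',ring('scene',L('scene.npz'),1,44,(629,246),h=h),ring('top',L('top.npz'),1,44,(629,246),h=h))
    print('green held',[ring('scene',L('scene_h.npz'),1,181.3,(516,-210),u,h=h) for u in(239,240,241)])
E
```

```text
2 red (array([ 516.92, -215.07]), np.float64(20.051845828158697))
2 red (array([ 516.48, -214.97]), np.float64(8.340185851781868))
red top (array([ 515.34, -211.74]), np.float64(5.096576622975249))
green tray (array([630.26, 243.95]), np.float64(7.85301489697904)) (array([628.72, 246.41]), np.float64(2.3239540741643974))
green held [(array([ 519.84, -211.94]), np.float64(6.60613180244949)), (array([ 519.63, -211.92]), np.float64(5.405083448419315)), (array([ 519.64, -212.04]), np.float64(3.6064824665281616))]
4 red (array([ 516.66, -214.79]), np.float64(17.39117764493964))
4 red (array([ 516.4 , -215.04]), np.float64(6.67635681689914))
red top (array([ 515.46, -212.06]), np.float64(4.7364703501181715))
green tray (array([629.98, 244.52]), np.float64(7.26128181262759)) (array([628.98, 246.48]), np.float64(2.6224978295675427))
green held [(array([ 518.96, -211.55]), np.float64(4.9240196866745185)), (array([ 519.04, -211.54]), np.float64(4.123231254510106)), (array([ 518.92, -211.39]), np.float64(2.9191268063894333))]
```

```bash
python3 go.py 512,-212.6,136,-6.9
```

```text
t 15.4 p [ 514.09 -209.93  174.3 ] yaw -6.96 F [-1.37  0.05 -4.34] T [ 0.01 -0.   -0.01] w 37.8 j [-0.28  0.25  0.68  1.76 -0.17  1.19  1.9 ]
512,-212.6,136,-6.9 [ 1.75 -2.91 38.3 ] [ 0.01 -0.   -0.06]
```

>>> {"api": "play_rows", "payload": {"deltas": "1.8 -2.9 0 0 0 0; 1.8 -2.9 15 0 0 0; 1.8 -2.9 25 0 0 0; 1.8 -2.9 30 0 0 0; 1.8 -2.9 34 0 0 0; 1.8 -2.9 38 0 0 0; 1.8 -2.9 40 0 0 0; 1.8 -2.9 40 0 0 0"}}

```text
time_s: 16.4
tool_pos: [511.9, -212.9, 134.3]
ee_rot: [0.061, 0.998, 0.0, 0.0]
wrist_force: [0.0, -0.3, -5.3]
gripper_width: 0.432
```

```bash
python3 go.py 512,-212.6,81,-6.9
```

```text
t 16.4 p [ 511.85 -212.89  134.3 ] yaw -6.99 F [ 0.04 -0.3  -5.32] T [-0.02  0.09  0.  ] w 37.6 j [-0.26  0.3   0.67  1.81 -0.2   1.11  1.93]
512,-212.6,81,-6.9 [-0.11  0.3  53.3 ] [ 0.01 -0.   -0.09]
```

>>> {"api": "play_rows", "payload": {"deltas": "0 0 6 0 0 0; 0 0 12 0 0 0; 0 0 18 0 0 0; 0 0 24 0 0 0; 0 0 30 0 0 0; 0 0 36 0 0 0; 0 0 40 0 0 0; 0 0 40 0 0 0"}}

```text
time_s: 17.4
tool_pos: [511.7, -212.9, 94.0]
ee_rot: [0.061, 0.998, 0.0, -0.0]
wrist_force: [0.4, 0.4, -4.2]
gripper_width: 0.436
```

```bash
python3 go.py 512,-212.6,81,-6.9
```

```text
t 17.4 p [ 511.72 -212.91   94.05] yaw -6.99 F [ 0.41  0.45 -4.21] T [-0.03  0.05 -0.  ] w 37.9 j [-0.24  0.35  0.65  1.84 -0.24  1.03  1.96]
512,-212.6,81,-6.9 [-0.24  0.34 13.05] [-0.   -0.02 -0.09]
```

No contact at all; onto the peg and down.

>>> {"api": "play_rows", "payload": {"deltas": "0 0 3 0 0 0; 0 0 6 0 0 0; 0 0 8 0 0 0; 0 0 10 0 0 0; 0 0 12 0 0 0; 0 0 13.5 0 0 0; 0 0 13.5 0 0 0; 0 0 13.5 0 0 0"}}

```text
time_s: 18.4
tool_pos: [511.8, -212.9, 80.8]
ee_rot: [0.061, 0.998, 0.0, 0.0]
wrist_force: [0.1, -0.3, -3.9]
gripper_width: 0.433
```

```bash
python3 go.py 512,-212.6,81,-6.9
```

```text
t 18.4 p [ 511.85 -212.9    80.84] yaw -6.99 F [ 0.11 -0.31 -3.93] T [ 0.05  0.01 -0.01] w 37.7 j [-0.23  0.37  0.64  1.85 -0.26  1.    1.97]
512,-212.6,81,-6.9 [-0.11  0.32 -0.16] [ 0.    0.   -0.09]
```

>>> {"api": "play_rows", "payload": {"deltas": "0 0 0.8 0 0 0; 0 0 0.8 0 0 0; 0 0 0.8 0 0 0; 0 0 0.8 0 0 0; 0 0 -20 0 0 0; 0 0 -60 0 0 0; 0 0 -90 0 0 0; 0 30 -110 0 0 0", "gripper": 1}}

```text
time_s: 19.4
tool_pos: [515.1, -185.4, 192.3]
ee_rot: [0.063, 0.998, -0.001, 0.001]
wrist_force: [0.6, 1.2, -0.2]
gripper_width: 1.0
```

```bash
python3 go.py 537,5,120,22
```

```text
t 19.4 p [ 515.06 -185.44  192.29] yaw -7.24 F [ 0.6   1.17 -0.19] T [ 0.06 -0.05 -0.03] w 87.0 j [-0.33  0.21  0.68  1.76 -0.14  1.22  1.83]
537,5,120,22 [  2.33 191.78  72.04] [ -0.09   0.06 -29.24]
```

```bash
cat > clip.py <<'E'
from h import *
from scipy.optimize import minimize
np.set_printoptions(precision=2,suppress=True)
th=np.linspace(np.pi/2,3*np.pi/2,16)
st=np.c_[np.arange(-8,72,1.5),-8+0*np.arange(-8,72,1.5)]; up=np.c_[np.arange(-6,9,1.5),8+0*np.arange(-6,9,1.5)]; arc=np.c_[-6+8*np.cos(th),8*np.sin(th)]
md=np.r_[st,up,arc]
# outside probes (should not be yellow)
an=np.r_[[[-21,y] for y in(-6,-2,2,6)],[[x,-14] for x in range(-10,72,4)],[[79,y] for y in(-10,-8,-6)],[[x,14] for x in range(-10,10,3)],[[x,0] for x in range(-6,12,3)]]
def yel(c,im):
    a=im.astype(float); g=(a[...,0]+a[...,1])/2-a[...,2]; u,v=proj(c,(560,12,2)).astype(int)
    b=np.median(g[v-40:v+40,u-40:u+40]); g=g-b; return np.clip(g/np.percentile(g[v-25:v+25,u-25:u+25],98.5),-.1,1.2)
def samp(c,Y,p,pts,z):
    ca,sa=np.cos(p[2]),np.sin(p[2]); xy=pts@np.array([[ca,sa],[-sa,ca]])+p[:2]
    f,cx,cy,M,t=cal(c); q=np.c_[xy,np.full(len(xy),z)]@M.T+t; q=q[:,:2]/q[:,2:]*f+[cx,cy]
    return cv2.remap(Y.astype(np.float32),q[:,0].astype(np.float32)[None],q[:,1].astype(np.float32)[None],cv2.INTER_LINEAR)[0]
def fitclip(cs,ims,p0,z=2.5):
    Ys=[yel(c,i) for c,i in zip(cs,ims)]
    f=lambda p:-sum(samp(c,Y,p,md,z).mean()-.7*samp(c,Y,p,an,z).mean() for c,Y in zip(cs,Ys))
    b=min(((f([p0[0]+i,p0[1]+j,p0[2]+k]),p0[0]+i,p0[1]+j,p0[2]+k) for i in range(-12,13,3) for j in range(-12,13,3) for k in np.arange(-.3,.31,.1)))[1:]
    r=minimize(f,b,method='Nelder-Mead',options=dict(initial_simplex=np.array(b)+[[0,0,0],[3,0,0],[0,3,0],[0,0,.1]],xatol=.02)); return r.x,r.fun
if __name__=='__main__':
    I={c:np.load(c+'.npz')['im'] for c in('top','scene')}
    for cs in(['top'],['scene'],['top','scene']): print(cs,fitclip(cs,[I[c] for c in cs],[540,6,.4]))
E
python3 clip.py; python3 - <<'E'
from clip import *
I={c:np.load(c+'.npz')['im'] for c in('top','scene')}
o=[]
for c in I:
    p,_=fitclip([c],[I[c]],[540,6,.4]); u,v=proj(c,(560,12,2)).astype(int); s=16
    t=cv2.resize(I[c][v-s:v+s,u-s:u+s][:,:,::-1],(384,384),interpolation=cv2.INTER_NEAREST)
    ca,sa=np.cos(p[2]),np.sin(p[2])
    for q in md@np.array([[ca,sa],[-sa,ca]])+p[:2]:
        w=(proj(c,[*q,2.5])-[u-s,v-s]+.5)*12; cv2.circle(t,tuple(w.astype(int)),1,(255,0,0),-1)
    o.append(t)
cv2.imwrite('pics/clip.png',np.hstack(o))
E
```

```text
['top'] (array([541.51,   7.22,   0.4 ]), np.float64(-0.9971318244934082))
['scene'] (array([541.46,   5.55,   0.39]), np.float64(-0.9150794744491577))
['top', 'scene'] (array([541.43,   6.33,   0.4 ]), np.float64(-1.8030097484588623))
```

View pics/clip.png

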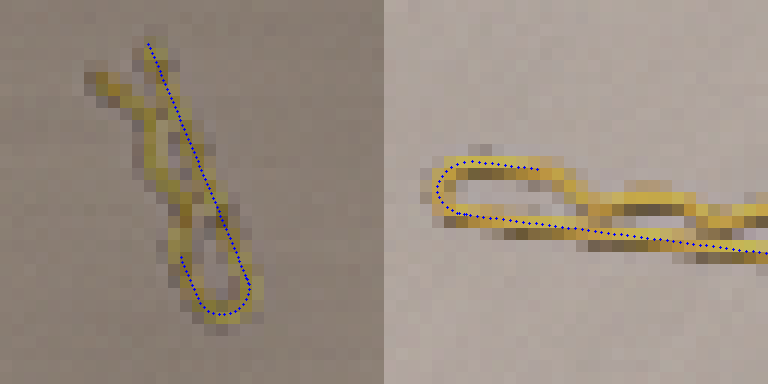

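```bash
python3 go.py 541.4,6.6,50,22.7
```

```text
t 19.4 p [ 515.06 -185.44  192.29] yaw -7.24 F [ 0.6   1.17 -0.19] T [ 0.06 -0.05 -0.03] w 87.0 j [-0.33  0.21  0.68  1.76 -0.14  1.22  1.83]
541.4,6.6,50,22.7 [ -1.74 194.01 142.05] [ -0.09   0.06 -29.94]
```

>>> {"api": "play_rows", "payload": {"deltas": "0 45 5 0 0 -6; 0 90 30 0 0 -12; -1 135 60 0 0 -18; -2 170 90 0 0 -24; -2 194 120 0 0 -30; -2 194 135 0 0 -30; -2 194 135 0 0 -30; -2 194 135 0 0 -30"}}

```text
time_s: 20.4
tool_pos: [541.7, 7.7, 56.9]
ee_rot: [-0.198, 0.98, -0.0, 0.001]
wrist_force: [1.5, -0.5, -0.0]
gripper_width: 1.002
```

```bash
python3 go.py 541.4,6.6,15,22.7; python3 - <<'E'
from h import *
o=[]
im,d=imaging.read_camera('scene'); np.savez('scene2.npz',im=im,d=d)
im2,d2=imaging.read_camera('top'); np.savez('top2.npz',im=im2,d=d2)
for c,i in(('scene',im),('top',im2)):
  for P in((516,-212,70),(580,254,15)):
    u,v=proj(c,P).astype(int); s=40; o.append(cv2.resize(i[v-s:v+s,u-s:u+s][:,:,::-1],(290,290),interpolation=cv2.INTER_CUBIC)); print(c,u-s,v-s)
cv2.imwrite('pics/p4.png',np.vstack([np.hstack(o[:2]),np.hstack(o[2:])]))
E
```

```text
t 20.4 p [541.68   7.68  56.89] yaw 22.84 F [ 1.47 -0.54 -0.02] T [ 0.04 -0.   -0.04] w 87.2 j [-0.49  0.35  0.46  1.9  -0.19  0.94  2.02]
541.4,6.6,15,22.7 [ 0.73 -0.86 41.89] [-0.04  0.07  0.14]
scene 201 213
scene 316 126
top 339 174
top 208 157
```

View pics/p4.png

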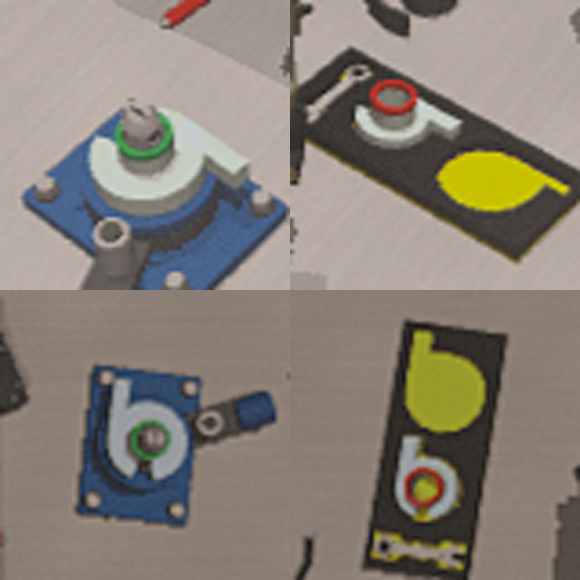

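>>> {"api": "play_rows", "payload": {"deltas": "0.7 -0.9 15 0 0 0; 0.7 -0.9 30 0 0 0; 0.7 -0.9 38 0 0 0; 0.7 -0.9 42 0 0 0; 0.7 -0.9 42 0 0 0; 0.7 -0.9 42 0 0 0; 0.7 -0.9 42 0 0 0; 0.7 -0.9 42 0 0 0"}}

```text
time_s: 21.5
tool_pos: [540.1, 8.0, 14.4]
ee_rot: [-0.199, 0.98, 0.0, -0.001]
wrist_force: [-9.9, 0.9, 15.6]
gripper_width: 1.002
```

>>> {"api": "play_rows", "payload": {"deltas": "0 0 0 0 0 0; 0 0 0 0 0 0; 0 0 0 0 0 0; 0 0 0 0 0 0; 0 0 0 0 0 0; 0 0 0 0 0 0; 0 0 0 0 0 0; 0 0 0 0 0 0", "gripper": -1}}

```text
time_s: 22.5
tool_pos: [541.8, 8.2, 14.5]
ee_rot: [-0.199, 0.98, 0.0, 0.001]
wrist_force: [-0.2, 1.2, 5.8]
gripper_width: 0.228
```

```bash
python3 go.py 541.4,6.6,120,22.7; python3 - <<'E'
from ring import *
for c,z in(('scene',88),('top',88)):
    print(c,ring(c,np.load(c+'2.npz')['im'],1,z,(516,-212),h=3))
E
```

```text
t 22.5 p [541.75   8.24  14.5 ] yaw 23.01 F [-0.22  1.24  5.81] T [ 0.08  0.08 -0.03] w 19.8 j [-0.47  0.41  0.44  1.92 -0.23  0.86  2.06]
541.4,6.6,120,22.7 [   0.77   -1.4  -105.5 ] [-0.02  0.11  0.31]
scene (array([ 516.43, -213.9 ]), np.float64(19.01138033882733))
top (array([ 515.47, -211.69]), np.float64(3.4644024380634697))
```

```bash
python3 go.py 420.6,-193.4,106.5,-6.8
```

```text
t 22.5 p [541.75   8.24  14.5 ] yaw 23.01 F [-0.22  1.24  5.81] T [ 0.08  0.08 -0.03] w 19.8 j [-0.47  0.41  0.44  1.92 -0.23  0.86  2.06]
420.6,-193.4,106.5,-6.8 [ 190.17 -138.26  -92.31] [ 0.01  0.11 29.81]
```

>>> {"api": "play_rows", "payload": {"deltas": "0 0 -40 0 0 0; 20 -15 -90 0 0 5; 55 -40 -100 0 0 10; 90 -65 -100 0 0 15; 125 -90 -97 0 0 20; 160 -115 -92 0 0 25; 190 -138 -92 0 0 30; 190 -138 -92 0 0 29.8"}}

```text
time_s: 23.5
tool_pos: [418.4, -195.6, 105.8]
ee_rot: [0.062, 0.998, -0.0, 0.0]
wrist_force: [-0.3, 0.5, -0.8]
gripper_width: 0.224
```

```bash
python3 go.py 420.6,-193.4,106.5,-6.8
```

```text
t 23.5 p [ 418.43 -195.56  105.81] yaw -7.1 F [-0.27  0.55 -0.81] T [ 0.02 -0.   -0.02] w 19.5 j [-0.33  0.1   0.71  2.06 -0.08  1.01  1.86]
420.6,-193.4,106.5,-6.8 [-1.89  2.41 -0.69] [-0.   0.  -0.3]
```

>>> {"api": "play_rows", "payload": {"deltas": "-1.9 2.4 -0.7 0 0 -0.3; -1.9 2.4 -0.7 0 0 -0.3; -1.9 2.4 -0.7 0 0 -0.3; -1.9 2.4 -0.7 0 0 -0.3; -1.9 2.4 -0.7 0 0 -0.3; -1.9 2.4 -0.7 0 0 -0.3; -1.9 2.4 -0.7 0 0 -0.3; -1.9 2.4 -0.7 0 0 -0.3"}}

```text
time_s: 24.5
tool_pos: [422.0, -191.1, 106.5]
ee_rot: [0.057, 0.998, 0.0, -0.0]
wrist_force: [0.2, 0.7, -1.4]
gripper_width: 0.229
```

```bash
python3 go.py 420.6,-193.4,106.5,-6.8; python3 - <<'E'
from h import *
s=sensors.read_state(); p=s['tool_pos']; M=R.from_quat(s['ee_rot']).as_matrix(); x=-M[:,0]; y=M[:,1]
o=[]
for c in('scene','top'):
    i,d=imaging.read_camera(c); np.savez(c+'3.npz',im=i,d=d); u,v=proj(c,(490,-208,95)).astype(int); S=24
    t=cv2.resize(i[v-S:v+S,u-S:u+S][:,:,::-1],(384,384),interpolation=cv2.INTER_NEAREST)
    w=lambda P:tuple(((proj(c,P)-[u-S,v-S]+.5)*8).astype(int))
    leg=[p-[0,0,12]-1*x+a*x-8*y for a in(10,72.5)]; cv2.line(t,w(leg[0]),w(leg[1]),(255,0,0),1)
    k=np.radians(-6.8); kx=np.array([np.cos(k),np.sin(k),0]); H=np.array([516,-212.8,94.5]); cv2.line(t,w(H-20*kx),w(H+20*kx),(0,0,255),1); cv2.circle(t,w([516,-212.8,110]),2,(0,255,0),-1)
    o.append(t)
cv2.imwrite('pics/p5.png',np.hstack(o))
E
```

```text
t 24.5 p [ 421.99 -191.05  106.49] yaw -6.49 F [ 0.18  0.74 -1.4 ] T [-0.01 -0.03 -0.  ] w 19.9 j [-0.34  0.1   0.7   2.06 -0.08  1.01  1.86]
420.6,-193.4,106.5,-6.8 [ 1.11 -2.49 -0.01] [ 0.01 -0.    0.31]
```

View pics/p5.png

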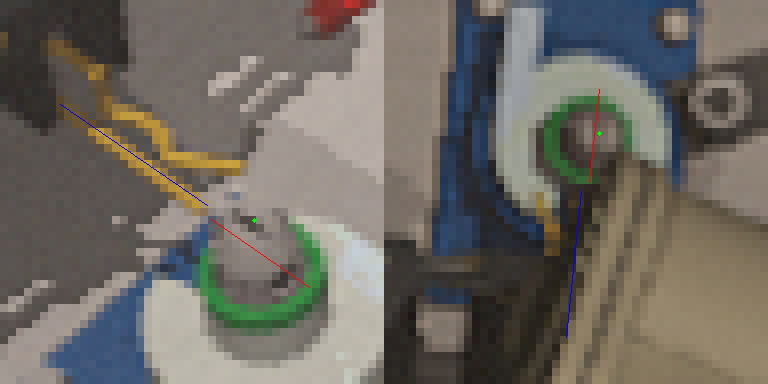

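```bash
python3 - <<'E'
from clip import *
I=np.load('scene3.npz'); im=I['im'].astype(float)
p=np.array([421.99,-191.05,106.49]); k=np.radians(-6.49); x=np.array([np.cos(k),np.sin(k),0]); y=np.array([-x[1],x[0],0])
Y=((im[...,0]+im[...,1])/2-im[...,2]); Y/=Y[195:235,195:235].max()
f,cx,cy,M,t=cal('scene')
def at(dx,dy,dz,a): 
    P=p-[0,0,12]+np.outer(a-1+dx,x)+(-8+dy)*y+[0,0,dz]; q=P@M.T+t; q=q[:,:2]/q[:,2:]*f+[cx,cy]
    return cv2.remap(Y.astype(np.float32),q[:,0].astype(np.float32)[None],q[:,1].astype(np.float32)[None],cv2.INTER_LINEAR)[0]
a=np.arange(25,66,1.)
print('dy',[(d,round(float(at(0,d,0,a).mean()),2)) for d in np.arange(-6,6.1,1)])
print('dz',[(d,round(float(at(0,0,d,a).mean()),2)) for d in np.arange(-6,6.1,1)])
for d in(-2.5,): print('tip',np.round(at(0,d,0,np.arange(60,80,1.)),2))
# first vs. second half to see angle/tilt
for aa in(np.arange(25,45,1.),np.arange(45,66,1.)): print([round(float(at(0,d,0,aa).mean()),2) for d in np.arange(-6,6.1,1)])
u,v=proj('scene',(524,-214,92)).astype(int); g=I['im'][v-9:v+8,u-9:u+9].mean(2).astype(int); print(u-9,v-9); print(g)
kx=np.array([np.cos(-.1187),np.sin(-.1187),0]); print('pred hole mouth',proj('scene',np.array([516,-212.8,94.5])+12.3*kx),'px per mm y,z',proj('scene',np.array([516,-211.8,94.5])+12.3*kx)-proj('scene',np.array([516,-212.8,94.5])+12.3*kx),proj('scene',[528,-214,95.5])-proj('scene',[528,-214,94.5]))
E
```

```text
dy [(np.float64(-6.0), 0.08), (np.float64(-5.0), 0.17), (np.float64(-4.0), 0.35), (np.float64(-3.0), 0.58), (np.float64(-2.0), 0.78), (np.float64(-1.0), 0.86), (np.float64(0.0), 0.79), (np.float64(1.0), 0.6), (np.float64(2.0), 0.36), (np.float64(3.0), 0.19), (np.float64(4.0), 0.15), (np.float64(5.0), 0.21), (np.float64(6.0), 0.33)]
dz [(np.float64(-6.0), 0.62), (np.float64(-5.0), 0.72), (np.float64(-4.0), 0.79), (np.float64(-3.0), 0.85), (np.float64(-2.0), 0.87), (np.float64(-1.0), 0.85), (np.float64(0.0), 0.79), (np.float64(1.0), 0.71), (np.float64(2.0), 0.6), (np.float64(3.0), 0.48), (np.float64(4.0), 0.37), (np.float64(5.0), 0.27), (np.float64(6.0), 0.2)]
tip [ 0.76  0.72  0.72  0.78  0.76  0.73  0.72  0.75  0.8   0.81  0.8   0.6
  0.46  0.38  0.24  0.09 -0.03 -0.11 -0.09 -0.02]
[0.06, 0.14, 0.3, 0.54, 0.75, 0.86, 0.81, 0.64, 0.4, 0.19, 0.09, 0.1, 0.19]
[0.09, 0.2, 0.39, 0.63, 0.81, 0.87, 0.78, 0.56, 0.33, 0.19, 0.2, 0.32, 0.46]
233 240
[[149 158 157 133 123 150 157 156 153 154 151 150 151 154 152 152 150 152]
 [141 153 163 154 147 149 154 154 154 153 153 151 153 150 151 151 149 1
[... 503 characters left out ...]
 105  85  80 128 168 189]
 [ 86  78  83 117 127 127 129 127 130 125  89  67  88  98  88 117 171 192]
 [ 90  72  76 106 111 120 120 118 117  89  54  80  91 100  91  85 167 186]
 [ 90  77  79  92  95  88 101 102  89  54  61 111  94  92  84  70 170 186]
 [ 96  84  86 103 101  91 100  93  91 111 123 102  93  88  74  68 172 188]
 [131  83  84  92  93  95 101 100  99  85  90  91  90  80  70  82 173 188]
 [123  71  85  92  88  88  95  92  91  91  92  87  73  59  87  91 153 177]
 [145  94  67  74  82  89  93  89  82  81  77  70  69  94 104  97 151 179]
 [154 116  92  69  62  69  65  66  68  63  62  83 104 115 109 113 169 184]]
pred hole mouth [243.77 249.74] px per mm y,z [ 0.26 -0.29] [-0.04 -0.26]
```

```bash
python3 go.py 420.6,-193.4,106.5,-6.8 450.4,-196.9,106.5,-6.8 482.2,-200.7,106.5,-6.8
```

```text
t 24.6 p [ 422.02 -191.04  106.51] yaw -6.49 F [-0.13  0.5   0.39] T [-0.05  0.01 -0.08] w 20.0 j [-0.34  0.1   0.7   2.06 -0.08  1.01  1.86]
420.6,-193.4,106.5,-6.8 [ 1.14 -2.51  0.01] [0.01 0.   0.31]
450.4,-196.9,106.5,-6.8 [-28.86  -2.62   0.01] [0.01 0.   0.31]
482.2,-200.7,106.5,-6.8 [-60.89  -2.8    0.01] [0.01 0.   0.31]
```

>>> {"api": "play_rows", "payload": {"deltas": "1 -2.5 0 0 0 0.3; 1 -2.5 0 0 0 0.3; -5 -2.5 0 0 0 0.3; -10 -2.5 0 0 0 0.3; -15 -2.6 0 0 0 0.3; -20 -2.6 0 0 0 0.3; -25 -2.6 0 0 0 0.3; -29 -2.6 0 0 0 0.3"}}

```text
time_s: 25.6
tool_pos: [450.9, -196.9, 106.5]
ee_rot: [0.059, 0.998, 0.0, -0.0]
wrist_force: [-0.1, -0.4, 0.0]
gripper_width: 0.223
```

```bash
python3 go.py 450.4,-196.9,106.5,-6.8 466.3,-198.8,106.5,-6.8 482.2,-200.7,106.5,-6.8
```

```text
t 25.6 p [ 450.85 -196.92  106.46] yaw -6.78 F [-0.09 -0.42  0.05] T [-0.03  0.02  0.05] w 19.4 j [-0.32  0.18  0.7   1.99 -0.14  1.02  1.9 ]
450.4,-196.9,106.5,-6.8 [ 0.45 -0.03 -0.04] [-0.   -0.01  0.02]
466.3,-198.8,106.5,-6.8 [-15.56  -0.04  -0.04] [-0.   -0.01  0.02]
482.2,-200.7,106.5,-6.8 [-31.58  -0.05  -0.04] [-0.   -0.01  0.02]
```

>>> {"api": "play_rows", "payload": {"deltas": "-5 0 0 0 0 0; -10 0 0 0 0 0; -15 0 0 0 0 0; -20 0 0 0 0 0; -24 0 0 0 0 0; -28 0 0 0 0 0; -31.6 0 0 0 0 0; -31.6 0 0 0 0 0"}}

```text
time_s: 26.6
tool_pos: [481.8, -200.3, 106.3]
ee_rot: [0.059, 0.998, 0.0, -0.0]
wrist_force: [-2.7, 4.4, -0.3]
gripper_width: 0.224
```

```bash
python3 go.py 482.2,-200.7,106.5,-6.8; python3 - <<'E'
from h import *
o=[]
for c in('scene',):
    i,d=imaging.read_camera(c); np.savez(c+'4.npz',im=i,d=d); u,v=proj(c,(510,-208,95)).astype(int); S=24
    o.append(cv2.resize(i[v-S:v+S,u-S:u+S][:,:,::-1],(480,480),interpolation=cv2.INTER_CUBIC))
cv2.imwrite('pics/p6.png',np.hstack(o))
E
```

```text
t 26.6 p [ 481.8  -200.34  106.35] yaw -6.78 F [-2.75  4.35 -0.28] T [0.99 0.46 0.11] w 19.5 j [-0.3   0.26  0.69  1.92 -0.19  1.03  1.92]
482.2,-200.7,106.5,-6.8 [-0.44 -0.31 -0.15] [ 0.03 -0.06  0.02]
```

View pics/p6.png

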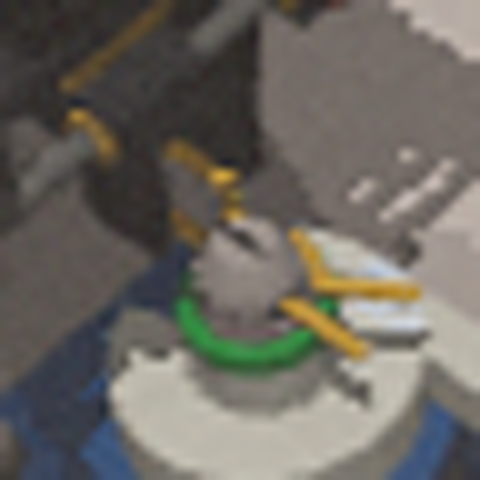

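```bash
python3 - <<'E'
from h import *
u,v=proj('scene',(510,-208,95)).astype(int)
t=np.array([368,353])/10+[u-24,v-24]-.5; H=np.array([516.4,-213.9,94.5]); k=-.1187
P=ray_z('scene',t,94.5); x=np.array([np.cos(k),np.sin(k)]); y=np.array([-x[1],x[0]]); d=(P-H)[:2]; print(P,d@x,d@y)
for n in('clip_seat','king_hole'): print(n,[(r['xy'],r['confidence'],ray_z('scene',r['xy'],94.5)) for r in finder.place_of('scene',n)[:2]])
E
```

```text
[ 551.96548906 -216.65271509   94.5       ] 35.64121027891327 1.4783715737777925
clip_seat [([342.8, 164.8], 0.65, array([581.17546253, 161.59857913,  94.5       ])), ([237.9, 244.4], 0.38, array([ 506.85551723, -209.05002893,   94.5       ]))]
king_hole [([349.7, 122.5], 0.69, array([507.61228336, 332.14577835,  94.5       ])), ([239.1, 248.5], 0.6, array([ 516.70374981, -217.18746657,   94.5       ]))]
```

>>> {"api": "play_rows", "payload": {"deltas": "-1 0 0 0 0 0; -1.5 0 0 0 0 0; -1.5 0 0 0 0 0; -1.5 0 0 0 0 0; -1.5 0 0 0 0 0; -1.5 0 0 0 0 0; -1.5 0 0 0 0 0; -1.5 0 0 0 0 0"}}

```text
time_s: 27.75
tool_pos: [482.2, -200.3, 106.1]
ee_rot: [0.059, 0.998, 0.001, -0.001]
wrist_force: [-5.7, 5.5, 2.2]
gripper_width: 0.222
```

```bash
python3 go.py 482.2,-200.7,106.5,-6.8
```

```text
t 27.75 p [ 482.17 -200.3   106.06] yaw -6.78 F [-5.71  5.46  2.25] T [1.38 1.49 0.17] w 19.4 j [-0.3   0.26  0.69  1.91 -0.19  1.04  1.93]
482.2,-200.7,106.5,-6.8 [-0.08 -0.39 -0.44] [ 0.06 -0.16  0.02]
```

>>> {"api": "play_rows", "payload": {"deltas": "1.2 0 0 0 0 0; 1.2 0 0 0 0 0; 1.2 0 0 0 0 0; 1.2 0 0 0 0 0; 1.2 0 0 0 0 0; 1.2 0 0 0 0 0; 1.2 0 0 0 0 0; 1.2 0 0 0 0 0"}}

```text
time_s: 28.75
tool_pos: [481.8, -200.4, 106.4]
ee_rot: [0.059, 0.998, 0.0, -0.0]
wrist_force: [-3.6, 3.9, 1.0]
gripper_width: 0.226
```

>>> {"api": "play_rows", "payload": {"deltas": "0 0 0 0 0 0; 0 0 0 0 0 0; 0 0 0 0 0 0; 0 0 0 0 0 0; 0 0 -15 0 0 0; 0 0 -50 0 0 0; 0 50 -90 0 0 0; 0 100 -110 0 0 0", "gripper": 1}}

```text
time_s: 29.75
tool_pos: [494.7, -101.2, 219.6]
ee_rot: [0.06, 0.998, 0.0, 0.002]
wrist_force: [1.7, 1.0, 0.4]
gripper_width: 0.98
```

>>> {"api": "play_rows", "payload": {"deltas": "0 50 0 0 0 0; 0 100 0 0 0 0; 0 150 0 0 0 0; 0 200 0 0 0 0; 0 200 0 0 0 0; 0 200 0 0 0 0; 0 200 0 0 0 0; 0 200 0 0 0 0"}}

```text
time_s: 30.75
tool_pos: [517.7, 96.2, 216.8]
ee_rot: [0.06, 0.998, 0.0, 0.0]
wrist_force: [0.5, 0.4, -0.3]
gripper_width: 1.002
```

```bash
python3 go.py; python3 - <<'E'
from h import *
o=[]
for c in('scene','top'):
    i,d=imaging.read_camera(c); np.savez(c+'5.npz',im=i,d=d); u,v=proj(c,(516,-212,95)).astype(int); S=20
    o.append(cv2.resize(i[v-S:v+S,u-S:u+S][:,:,::-1],(400,400),interpolation=cv2.INTER_CUBIC)); print(c,u-S,v-S)
cv2.imwrite('pics/p7.png',np.hstack(o))
E
```

```text
t 30.75 p [517.73  96.2  216.82] yaw -6.88 F [ 0.51  0.37 -0.25] T [ 0.01 -0.03  0.  ] w 87.2 j [-0.7   0.12  0.47  1.77 -0.06  1.26  1.23]
scene 220 226
top 360 194
```

View pics/p7.png

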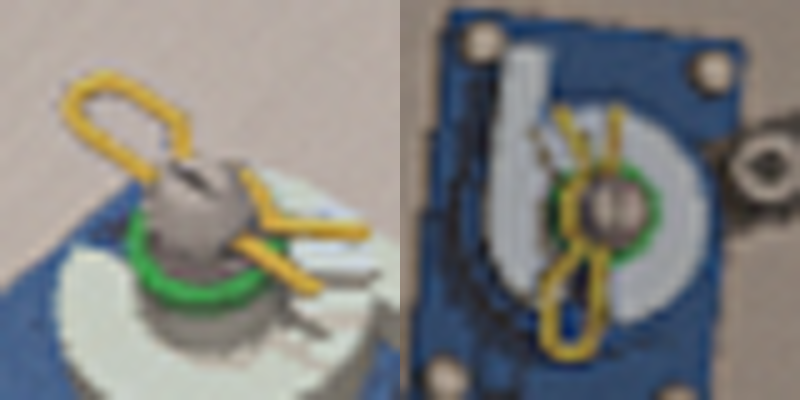

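```bash
python3 - <<'E'
from h import *
k=-.1187;x=np.array([np.cos(k),np.sin(k)]); y=np.array([-x[1],x[0]])
for c,o,H,pts in(('top',(360,194),(515.5,-211.8),[(166,360),(217,103)]),('scene',(220,226),(516.4,-213.9),[(63,98),(322,288)])):
    for q in pts:
        P=ray_z(c,np.array(q)/10+o-.5,94.5)[:2]-H; print(c,q,P@x,P@y)
i=0
for c in('top','scene'):
    print(c,[(n,[(np.round(ray_z(c,r['xy'],z)[:2]),round(r['confidence'],2)) for r in finder.place_of(c,n)[:1]]) for n,z in(('former_small_mid',24),('former_large_mid',68))])
print(sensors.read_state()['time_s'])
E
```

```text
top (166, 360) -52.46804810077649 9.5361344826736
top (217, 103) 37.33648651303782 1.4733907660926233
scene (63, 98) -52.06568960510211 5.1144165440811395
scene (322, 288) 35.37049596650885 3.1114450799247977
top [('former_small_mid', [(array([532., 258.]), 0.74)]), ('former_large_mid', [(array([ 509., -198.]), 0.6)])]
scene [('former_small_mid', [(array([538., 251.]), 0.77)]), ('former_large_mid', [(array([ 515., -218.]), 0.79)])]
31.05
```

```bash
python3 -c "
from rig import workorder
print(workorder.job_done())"
```

```text
the job is handed in; nothing more can be done
None
```

I carried out all three steps and handed the job in at about 31 s of the 72 s. The hand-in reports no verdict, so what follows are my own checks.

- **Small former:** it lies in its own cut-out in the tray. The arm met the floor at the expected height with about 15 N, and the pictures show the former lying flat.
- **Large former:** it went down on the king pin and over the drive peg without any resistance. It reached the seated height, and the pictures show it seated with the lug in line.
- **Clip:** it is through the cross hole and released. Averaged over both cameras, its loop end and tip measure −52.3 and +36.4 mm from the pin axis; the ideal values are −52.5 and +36.5. The waved leg looks snapped round the shank, but I could not read the clip_leg angle itself.

**Checks that disagreed:**
- The two cameras differ by about 2 mm in y.
- The networks' final position reports for the formers were up to about 15 mm off the fitted positions and the arm's readings. I trusted the fits and the force readings instead.
- Before I released the clip, a side load of about 5 N remained on the gripper.

I saw no contact with any bystander, but I did not re-measure their positions at the end. The arm is parked clear, with the gripper open.

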